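Index the bit case and hold its lid at the balance point

TASK

Using the red post, turn the repair turntable a quarter turn anticlockwise (seen from above) until it clicks into its other detent, with the case lid still shut. Then take the yellow T-handle and swing the orange lid up to its balance point, where it stands straight up and would fall neither way, without letting it go over backwards, and finish while still gripping the handle and holding the lid still there, so that a helper can screw on its stay. Leave the mug, battery and carton where they are.

Things in the scene. Friction and masses are not known exactly. Their poses are not given: they have to be found in the camera images.
- base: Fixed black foot of the turntable, 210 mm across, with a blue index wheel (76 mm across, brass weight) that stands upright just outside the disc, 45 degrees from its +x towards its +y, out to 193 mm from the axis and 83 mm high. Origin on the work surface, on the turntable's vertical axis. Its place and yaw differ each time.
- turntable (a joint): Plywood turntable, 280 mm across, top 32 mm above the work surface. Rad, growing anticlockwise seen from above. A geared weight wheel gives detents at 0 and 1.571; starts at 0, must go to 1.571. It resists with up to about 0.25 N m until halfway, then pulls on; let go, it rests within about 0.06 rad of the detent. Stops at -0.30 and 1.87.
- post (a point): Grip point on the upright red round post, 18 mm in diameter, that turns with the turntable: 122 mm from the turntable's axis, on the axis of the post, 98 mm above the work surface; the post rises from the plywood (32 mm) to 117 mm. A pinched post can turn between the fingers. The case's front wall is 48 mm from the post.
- case (a point): Black bit case bolted to the middle of the turntable, 130 mm (x) by 190 mm (y) by 42 mm, origin at the centre of its underside, 32 mm above the work surface, on the turntable's axis. Its +x side carries the hinge, its -x side (front) faces the red post.
- lid_hinge (a point): Point on the lid's hinge line, in the middle of the case's +x side, 81 mm above the work surface. The hinge line runs along this frame's y, which is level; its x points from the lid's front towards the hinge side.
- lid (a joint): Orange lid with a black top panel, 130 by 190 by 10 mm, about 0.35 kg, hinged on the case's +x side, little friction. Rad: 0 is shut and level, growing as the front edge swings up; below the balance it falls shut. Balance at 1.57: lid straight up, T-handle's stem level, pointing to the hinge side. Beyond that it falls over backwards to a stop at 2.9.
- lid_handle: Yellow T-handle on the lid: bar 18 mm thick, 40 mm long, on a 10 mm stem. Origin mid-bar; bar along its y, parallel to the hinge line; z points out from the lid. Lid shut: bar 122 mm above the work surface, 36 mm above the lid; 112 mm from the hinge line along the lid, 40.5 mm out from it square to the lid. Pinched by its end faces from above it pivots between the fingers as the lid swings.
- mug: White mug, 80 mm across, 92 mm tall, standing beside the turntable; origin at its foot. Leave alone.
- battery: Black and orange drill battery, 115 by 75 by 63 mm, beside the turntable; origin at its underside. Leave alone.
- carton: Small cardboard carton, 70 by 90 by 60 mm, beside the turntable; origin at its underside. Leave alone.

How it is judged (in metres and radians):
On the way:
1. turntable resting in its other detent with the lid still shut (value of joint turntable between 1.49 and 1.65 rad and velocity of joint turntable between -0.05 and 0.05 rad/s and value of joint lid below 0.1 rad), for 0.3 s.
At the end, for the whole second after the job is handed in: The program ends while the fingers grip the yellow T-handle (more than 1 N), the lid is still and within 0.11 rad (6 degrees) of its balance point at 1.57, and the turntable is within 0.1 rad of its 1.571 detent (value of joint turntable between 1.47 and 1.67 rad and value of joint lid between 1.46 and 1.68 rad and velocity of joint lid between -0.1 and 0.1 rad/s and contact force between the fingers and lid_handle above 1 N); the arm keeps its last pose, push and grip.
It fails at once if lid swung over backwards, well past its balance point (value of joint lid above 1.95 rad).
It fails at once if mug moved more than 20 mm (distance of mug from where it was at the start of the episode above 0.02 m).
It fails at once if battery moved more than 20 mm (distance of battery from where it was at the start of the episode above 0.02 m).
It fails at once if carton moved more than 20 mm (distance of carton from where it was at the start of the episode above 0.02 m).
It also fails if it takes over 58 s, if anything falls off the work surface, if the arm or the gripper's body presses on something with over 40 N, if the wrist force passes 120 N, or if a joint passes its speed limit or range.

ROBOT

A 6-joint arm with a two-finger parallel gripper is mounted at the origin on the work surface. World frame = base frame: x ahead of the robot, y to its left, z up, the work surface at z = 0. Lengths are in mm, angles in rad, forces in N, time in s.
With the tool pointing down it reaches from about 275 to 850 mm from the base axis. Payload 5.2 kg.
Tool frame: the origin (TCP) lies at the very end of the fingers, on their centre line; the grasp point (between the pads) lies 19 mm behind it (r.tcp_to_grasp is the distance from the TCP to the grasp point, in mm); z points along the fingers, y is the line along which they close (so a half turn about z gives the same grasp; the last joint's range is limited). The gripper opens to 85 mm and grips with 20 to 120 N. Pads are 22 mm wide; open, the fingers measure 114 mm over their backs; the gripper's body (76 mm by 85 mm) begins 54 mm behind the grasp point. The pads swing forward as they close: fully open they stand 13 mm farther back than shut.
Start: joints at [1.121, 0.259, 1.535, -0, 1.348, -0.203], TCP at [134.344, 533.345, 231.31] pointing down, gripper open.
Joint ranges: [-3.14, 3.14], [-0.91, 2.08], [0.19, 2.58], [-1.22, 4.36], [0.22, 2.71], [-3.12, 3.12]. Speed limits (rad/s): [2.57, 2.57, 3.14, 3.14, 3.14, 3.14].

INTERFACE

Orientations are given as a unit quaternion [w, x, y, z].
In Python, from plant import r, viewer, order, spot_in, trace, pinpoint gives the robot as it stands.
- The arm moves only by the tool play_rows, never from a script. Its argument "series" is a list of rows, each an object with "gripper": the closure, from 0 (fully open) to 1 (shut); "delta_pos": the shift along the world's x, y, z in mm, a list of three; "twist": the turn about the world's z in rad. In form: [{"gripper": gripper, "delta_pos": [dx, dy, dz], "twist": twist}, ...]. A call has 1 to 20 rows; each row is the pose to reach, as a shift and turn from the pose commanded when the call began; what a row does not reach only later rows make up. A row lasts 1/8 s, in which the tool goes at most 62.5 mm and 10.7 degrees, less where a joint would pass 70% of its speed; a pose out of reach is approached as far as the arm can. A call with a gripper value outside its range is refused whole. The fingers move at their own pace and stop on an object; "force" is the grip in N (left out, the last holds). Time passes only in rows, so rows that repeat a pose let the fingers close. It gives the time, the measured TCP pose, the force, the opening and the grip force at its end, in the units of the state.
- r.get_state(): the state, without advancing time (a new reading comes with each control period).
- viewer.capture(name): name is "scene" or "top" or "wrist"; returns (picture, depth): 400x640x3 uint8, red, green, blue; 400x640 float32, mm along the optical axis (not along the pixel's ray), 0 where there is no reading.
- viewer.get_calibration(name): a dict with "intrinsics" (3x3 intrinsics, pixels), "k1" (the pictures are not rectified: a ray, as slopes to the right and down, at radius r is drawn at 1 + k1 r^2 times it, then the intrinsics apply), "world_to_cam" (4x4, takes a point from world to camera coordinates). Camera axes: x right, y down, z forward; pixel columns grow to the right and rows downward; lengths in mm; the calibration is good to about 2 mm. A picture is of the moment at which its call begins: read the wrist's pose just before it. get_calibration takes no time and is no camera call; for the wrist camera it gives the pose at the moment of the call.
- order.close_job(): hands the job in; it is judged then, once.
Trained networks look in the newest picture that a camera, given by its name, has taken for a name from the list of things; names that differ only in an ending like _2 or _b are one class to them, and where a whole thing is asked for, a point or a joint stands for the part that bears it (a point fixed in the world has none). Each returns a list of dicts, best first, with "conf" (0 to 1); they miss things now and then, are a little off and sometimes report something else, mostly with a low value. They report only what shows in the picture. A call takes as long as a camera call.
- spot_in(camera, query): "xy" ([column, row] in pixels, amid what is visible of it).
- trace(camera, query): "mask" (400x640 bool, what is visible of it) and "xy" ([column, row] in pixels, amid what is visible of it).
- pinpoint(camera, query): "xy" ([column, row] in pixels: a listed point, or the origin of a listed thing).
The state is a dict: "t": time; "q": joint angles; "joint_vel": joint speeds; "effort": joint torques, N m; "eef_pos": TCP position; "orientation": TCP orientation; "ft_force": force on the tool from outside, world axes, zero at the start; "moment": the same for the moment, N m; "finger_gap": finger opening in mm; "grasp_force": force on a finger pad.
Only numpy, scipy, OpenCV 4.12 (cv2) and the standard library are available. Lean on these libraries where they do the work, as an engineer would, in place of code of your own. Each camera call takes 0.05 s, during which the arm holds its last target. There are 200 camera calls.

## Working session

There is one attempt and no reset: what is moved stays moved. The work goes in short steps, Python scripts to look and compute and a tool call to move; the robot and the scene stay as the last step left them, time stands still between calls to the robot, and variables do not carry over. Pictures are saved under pics/ and viewed, at most 10 in all, crops included, and the job is handed in when it is done.

Besides the shell and the picture viewer there is one more tool, called after ">>>" in YAML: its name, and indented under it one key for each argument. play_rows: Moves the arm, as the interface text tells. Its arguments: {"type":"object","properties":{"series":{"type":"array"},"force":{"type":"number"}},"required":["series"]}

```bash
mkdir -p pics
cat > h.py <<'E'
import numpy as np, cv2
from plant import r, viewer, order, spot_in, trace, pinpoint
def ray(cam,xy,cal=None):
    c=cal or viewer.get_calibration(cam);K=np.array(c["intrinsics"]);T=np.array(c["world_to_cam"])
    p=cv2.undistortPoints(np.array([[xy]],float),K,np.array([c["k1"],0,0,0],float))[0,0]
    R=T[:3,:3];o=-R.T@T[:3,3];return o,R.T@np.array([p[0],p[1],1.])
def atz(cam,xy,z,cal=None):
    o,d=ray(cam,xy,cal);return o+d*(z-o[2])/d[2]
def atd(cam,xy,depth,cal=None):
    o,d=ray(cam,xy,cal);return o+d*depth
def save(cam,n):
    p,d=viewer.capture(cam);cv2.imwrite(f"pics/{n}.png",p[:,:,::-1]);return p,d
E
python3 - <<'E'
from h import *
Z=dict(base=0,post=98,case=32,lid_hinge=81,lid_handle=122,mug=0,battery=0,carton=0)
for cam in("top","scene"):
    save(cam,cam+"0")
    for n,z in Z.items():
        for x in pinpoint(cam,n)[:2]: print(cam,n,np.round(x["xy"]),round(x["conf"],2),np.round(atz(cam,x["xy"],z)))
s=r.get_state();print(s["t"],s["eef_pos"],s["orientation"],s["finger_gap"])
E
```

```text
top base [345. 196.] 0.76 [578. -44.   0.]
top base [475. 233.] 0.52 [ 468. -400.    0.]
top post [395. 167.] 0.71 [ 635. -170.   98.]
top case [452. 174.] 0.51 [ 628. -337.   32.]
top lid_hinge [327. 204.] 0.65 [546.   5.  81.]
top lid_handle [365. 180.] 0.46 [597. -88. 122.]
top mug [453. 174.] 0.71 [ 637. -349.    0.]
top mug [476. 234.] 0.29 [ 465. -403.    0.]
top battery [473. 236.] 0.91 [ 461. -394.    0.]
top carton [193. 233.] 0.94 [485. 375.   0.]
scene base [297. 231.] 0.66 [580. -54.   0.]
scene post [250. 205.] 0.88 [ 617. -162.   98.]
scene lid_hinge [326. 207.] 0.75 [550.  18.  81.]
scene lid_handle [274. 197.] 0.52 [ 595. -103.  122.]
scene battery [211. 180.] 0.68 [ 457. -394.    0.]
scene battery [323. 208.] 0.56 [473. -15.  -0.]
scene carton [464. 242.] 0.86 [489. 378.  -0.]
0.9 [134.35476503 533.33475032 231.32465704] [ 3.36388273e-06  1.23110101e-01  9.92393018e-01 -2.85592610e-06] 85.7823039883658
```

View pics/top0.png

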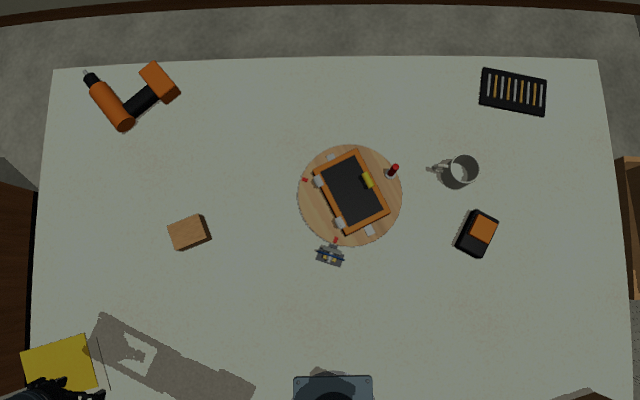

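View pics/scene0.png

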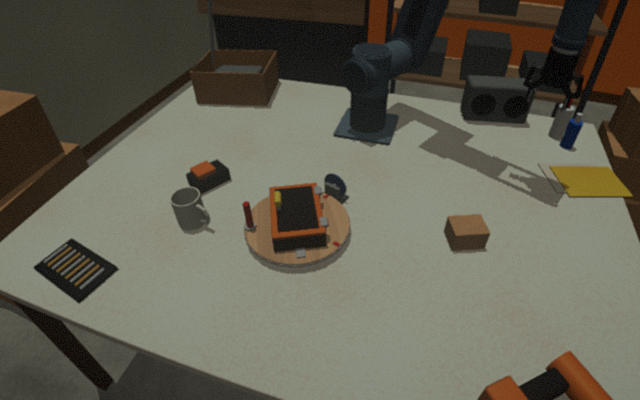

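The top view shows the disc at about (350,196), the red post at (393,170), the yellow handle at (367,180), and the mug and battery to the right. I'll refine these with two-view triangulation.

```bash
cat >> h.py <<'E'
def tri(a,b):
    (o1,d1),(o2,d2)=a,b
    s=np.linalg.lstsq(np.c_[d1,-d2],o2-o1,rcond=None)[0]
    p,q=o1+s[0]*d1,o2+s[1]*d2
    return (p+q)/2,np.linalg.norm(p-q)
E
python3 - <<'E'
from h import *
R={}
for cam in("top","scene"):
    img=cv2.imread(f"pics/{cam}0.png");v=cv2.cvtColor(img,cv2.COLOR_BGR2HSV).astype(int)
    viewer.capture(cam)
    t=trace(cam,"turntable")
    if t:
        m=t[0]["mask"].astype(np.uint8);c=max(cv2.findContours(m,0,1)[0],key=cv2.contourArea)[:,0]
        h=cv2.convexHull(c)[:,0];w=np.array([atz(cam,p,30)[:2] for p in h],np.float32)
        print(cam,"tt",t[0]["conf"],t[0]["xy"],cv2.fitEllipse(w),cv2.minEnclosingCircle(w))
    H,S,V=v[...,0],v[...,1],v[...,2]
    for n,mk in(("red",((H<6)|(H>174))&(S>150)&(V>50)),("yel",(H>20)&(H<33)&(S>150)&(V>70))):
        k,l,st,ce=cv2.connectedComponentsWithStats(mk.astype(np.uint8))
        for i in range(1,k):
            if st[i,4]>15 and 200<ce[i][0]<420 and 130<ce[i][1]<260: print(cam,n,st[i],np.round(ce[i],1),np.round(atz(cam,ce[i],{'red':75,'yel':122}[n])))
    for n in("post","lid_handle"):
        t=trace(cam,n)
        if t: print(n,t[0]["conf"],np.round(t[0]["xy"],1)); R[cam,n]=ray(cam,t[0]["xy"])
for n in("post","lid_handle"):
    try: print(n,tri(R["top",n],R["scene",n]))
    except KeyError: pass
E
```

```text
top tt 0.84 [347.9, 194.1] ((580.1550903320312, -56.960914611816406), (277.34295654296875, 284.7960205078125), 17.98163414001465) ((583.3296508789062, -60.9880256652832), 146.722900390625)
top red [392 164   7   7  32] [394.9 166.7] [ 641. -173.   75.]
top red [302 178   6   4  16] [304.4 179.4] [612.  63.  75.]
top red [333 237   5   6  18] [335.2 239.6] [455. -13.  75.]
top yel [362 171  13  17 110] [367.7 179.4] [598. -95. 122.]
post 0.81 [348.7 193.3]
scene tt 0.73 [297.0, 220.2] ((569.1600952148438, -65.37416076660156), (290.21990966796875, 323.71966552734375), 133.80819702148438) ((569.2235717773438, -64.48731994628906), 160.4118194580078)
scene red [243 202   6   5  22] [245.7 204. ] [ 596. -188.   75.]
scene yel [274 191   7  13  78] [277.1 196.6] [592. -96. 122.]
post 0.95 [298.4 223.6]
post (array([580.44516589, -51.27278155,  28.75951707]), np.float64(4.529030030469761))
```

>>> play_rows:
  series:
    - {"gripper": 0, "delta_pos": [34, -47, 10], "twist": -0.07}
    - {"gripper": 0, "delta_pos": [68, -95, 20], "twist": -0.14}
    - {"gripper": 0, "delta_pos": [102, -142, 30], "twist": -0.21}
    - {"gripper": 0, "delta_pos": [136, -190, 40], "twist": -0.28}
    - {"gripper": 0, "delta_pos": [170, -237, 50], "twist": -0.35}
    - {"gripper": 0, "delta_pos": [204, -285, 50], "twist": -0.42}
    - {"gripper": 0, "delta_pos": [238, -332, 50], "twist": -0.49}
    - {"gripper": 0, "delta_pos": [272, -380, 50], "twist": -0.56}
    - {"gripper": 0, "delta_pos": [306, -427, 50], "twist": -0.63}
    - {"gripper": 0, "delta_pos": [340, -475, 50], "twist": -0.7}
    - {"gripper": 0, "delta_pos": [374, -522, 50], "twist": -0.77}
    - {"gripper": 0, "delta_pos": [408, -570, 50], "twist": -0.84}
    - {"gripper": 0, "delta_pos": [440, -610, 50], "twist": -0.9}
    - {"gripper": 0, "delta_pos": [466, -653, 50], "twist": -0.9}
    - {"gripper": 0, "delta_pos": [466, -653, 50], "twist": -0.9}
    - {"gripper": 0, "delta_pos": [466, -653, 50], "twist": -0.9}

```text
t: 3.3
eef_pos: [600.0, -119.4, 280.9]
orientation: [-0.001, 0.543, 0.84, 0.0]
ft_force: [-0.3, 0.1, 0.5]
finger_gap: 85.5
grasp_force: 0.0
```

Run:
```python
from h import *
s=r.get_state();print(s["t"],s["eef_pos"],s["orientation"],s["q"])
cal=viewer.get_calibration("wrist");p,d=save("wrist","w1")
for n,z in dict(base=0,post=98,lid_hinge=81,lid_handle=122,case=32).items():
    for x in pinpoint("wrist",n)[:2]: print(n,np.round(x["xy"]),round(x["conf"],2),np.round(atz("wrist",x["xy"],z,cal)))
o,_=ray("wrist",[320,200],cal);print(o)
```

```text
3.3 [ 599.95246962 -119.37415992  280.86294799] [-7.03475641e-04  5.42671777e-01  8.39944547e-01  7.57080852e-05] [-3.78791359e-01  3.46117362e-01  1.29350150e+00  4.21888022e-04
  1.50332482e+00 -8.02386594e-01]
base [318. 121.] 0.78 [573. -55.   0.]
post [323. 224.] 0.68 [ 629. -166.   98.]
lid_hinge [319.  62.] 0.93 [547.   5.  81.]
lid_handle [321. 166.] 0.63 [595. -96. 122.]
[569.8306394  -52.61893979 424.41543389]
```

View pics/w1.png

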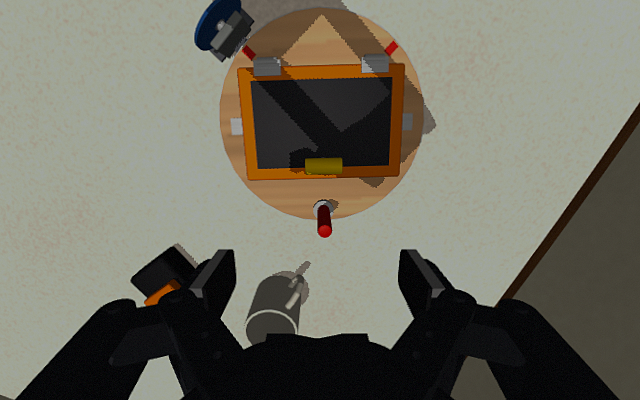

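The picture shows the post at (324,225), the handle at (322,166) and the hinge at (320,65). These agree with the model: the axis is at about (576,-56), and hinge to post is 190 mm. Next I'll grip the post.

>>> play_rows:
  series:
    - {"gripper": 0, "delta_pos": [29, -47, 0], "twist": 0.02}
    - {"gripper": 0, "delta_pos": [29, -47, -50], "twist": 0.02}
    - {"gripper": 0, "delta_pos": [29, -47, -100], "twist": 0.02}
    - {"gripper": 0, "delta_pos": [29, -47, -150], "twist": 0.02}
    - {"gripper": 0, "delta_pos": [29, -47, -202], "twist": 0.02}
    - {"gripper": 0, "delta_pos": [29, -47, -202], "twist": 0.02}
    - {"gripper": 1, "delta_pos": [29, -47, -202], "twist": 0.02}
    - {"gripper": 1, "delta_pos": [29, -47, -202], "twist": 0.02}
    - {"gripper": 1, "delta_pos": [29, -47, -202], "twist": 0.02}
    - {"gripper": 1, "delta_pos": [29, -47, -202], "twist": 0.02}
    - {"gripper": 1, "delta_pos": [29, -47, -202], "twist": 0.02}
    - {"gripper": 1, "delta_pos": [29, -47, -202], "twist": 0.02}
  force: 40

```text
t: 5.1
eef_pos: [630.2, -167.0, 81.0]
orientation: [0.001, 0.534, 0.845, 0.0]
ft_force: [-0.2, 0.6, 6.3]
finger_gap: 16.8
grasp_force: 39.1
```

Run:
```python
import numpy as np
c=np.array([576.3,-56]);p=np.array([629,-166])-c
a=np.linspace(0,1.571,19)[1:]
for t in a:
    R=np.array([[np.cos(t),-np.sin(t)],[np.sin(t),np.cos(t)]]);print(np.round(R@p-p),round(t,2))
print(np.linalg.norm(p),np.array([-p[1],p[0]])+c)
```

```text
[9. 5.] 0.09
[18. 11.] 0.17
[27. 17.] 0.26
[34. 25.] 0.35
[42. 33.] 0.44
[48. 41.] 0.52
[54. 50.] 0.61
[58. 60.] 0.7
[62. 69.] 0.79
[65. 80.] 0.87
[68. 90.] 0.96
[ 69. 101.] 1.05
[ 69. 111.] 1.13
[ 69. 122.] 1.22
[ 67. 132.] 1.31
[ 65. 143.] 1.4
[ 61. 153.] 1.48
[ 57. 163.] 1.57
121.97249689991594 [686.3  -3.3]
```

>>> play_rows:
  series:
    - {"gripper": 1, "delta_pos": [9, 5, 0], "twist": 0.09}
    - {"gripper": 1, "delta_pos": [18, 11, 0], "twist": 0.17}
    - {"gripper": 1, "delta_pos": [27, 17, 0], "twist": 0.26}
    - {"gripper": 1, "delta_pos": [34, 25, 0], "twist": 0.35}
    - {"gripper": 1, "delta_pos": [42, 33, 0], "twist": 0.44}
    - {"gripper": 1, "delta_pos": [48, 41, 0], "twist": 0.52}
    - {"gripper": 1, "delta_pos": [54, 50, 0], "twist": 0.61}
    - {"gripper": 1, "delta_pos": [58, 60, 0], "twist": 0.7}
    - {"gripper": 1, "delta_pos": [62, 69, 0], "twist": 0.79}
    - {"gripper": 1, "delta_pos": [65, 80, 0], "twist": 0.87}
    - {"gripper": 1, "delta_pos": [68, 90, 0], "twist": 0.96}
    - {"gripper": 1, "delta_pos": [69, 101, 0], "twist": 1.05}
    - {"gripper": 1, "delta_pos": [69, 111, 0], "twist": 1.13}
    - {"gripper": 1, "delta_pos": [69, 122, 0], "twist": 1.22}
    - {"gripper": 1, "delta_pos": [67, 132, 0], "twist": 1.31}
    - {"gripper": 1, "delta_pos": [65, 143, 0], "twist": 1.4}
    - {"gripper": 1, "delta_pos": [61, 153, 0], "twist": 1.48}
    - {"gripper": 1, "delta_pos": [57, 163, 0], "twist": 1.57}
    - {"gripper": 1, "delta_pos": [57, 163, 0], "twist": 1.57}

```text
t: 7.48
eef_pos: [687.7, -3.0, 81.0]
orientation: [0.002, -0.221, 0.975, -0.001]
ft_force: [2.9, -0.1, 5.0]
finger_gap: 16.5
grasp_force: 39.3
```

>>> play_rows:
  series:
    - {"gripper": 0, "delta_pos": [0, 0, 0], "twist": 0}
    - {"gripper": 0, "delta_pos": [0, 0, 0], "twist": 0}
    - {"gripper": 0, "delta_pos": [0, 0, 0], "twist": 0}
    - {"gripper": 0, "delta_pos": [0, 0, 0], "twist": 0}
    - {"gripper": 0, "delta_pos": [0, 0, 40], "twist": 0}
    - {"gripper": 0, "delta_pos": [0, 0, 90], "twist": 0}
    - {"gripper": 0, "delta_pos": [-15, -6, 140], "twist": 0}
    - {"gripper": 0, "delta_pos": [-32, -17, 180], "twist": 0}
    - {"gripper": 0, "delta_pos": [-32, -17, 180], "twist": 0}
    - {"gripper": 0, "delta_pos": [-32, -17, 180], "twist": 0}

```text
t: 8.72
eef_pos: [654.1, -20.6, 258.8]
orientation: [-0.0, -0.22, 0.976, 0.0]
ft_force: [-0.2, -0.1, -0.8]
finger_gap: 85.4
grasp_force: 0.0
```

Run:
```python
from h import *
s=r.get_state();print(s["t"],s["eef_pos"],s["orientation"],s["q"])
cal=viewer.get_calibration("wrist");p,d=save("wrist","w2")
for n,z in dict(base=0,post=98,lid_hinge=81,lid_handle=122).items():
    for x in pinpoint("wrist",n)[:2]: print(n,np.round(x["xy"]),round(x["conf"],2),np.round(atz("wrist",x["xy"],z,cal)))
v=cv2.cvtColor(p,cv2.COLOR_RGB2HSV).astype(int);H,S,V=v[...,0],v[...,1],v[...,2]
k,l,st,ce=cv2.connectedComponentsWithStats(((H>22)&(H<33)&(S>150)&(V>60)).astype(np.uint8))
i=1+np.argmax(st[1:,4]);print("yel",st[i],ce[i])
pts=np.argwhere(l==i)[:,::-1].astype(np.float32);rc=cv2.minAreaRect(pts);print(rc)
b=cv2.boxPoints(rc);print(np.round([atz("wrist",q,128,cal) for q in b]))
print("depth",np.median(d[l==i]),atd("wrist",ce[i],np.median(d[l==i]),cal))
```

```text
8.725 [654.09334835 -20.64290909 258.77115188] [-2.45768104e-04 -2.19619691e-01  9.75585514e-01  1.89411375e-04] [-2.01757951e-01  4.35177669e-01  1.21389672e+00  1.43983217e-04
  1.49312201e+00 -2.21541477e+00]
base [314. 111.] 0.93 [580. -59.   0.]
base [316. 149.] 0.34 [626. -34.   0.]
post [317. 218.] 0.86 [688.  -3.  98.]
lid_hinge [315.  43.] 0.78 [520. -85.  81.]
lid_hinge [316. 150.] 0.2 [620. -37.  81.]
lid_handle [316. 150.] 0.55 [615. -39. 122.]
yel [297 143  42  18 731] [317.250342   151.42681259]
((317.5, 151.5), (17.0, 41.0), 90.0)
[[617. -59. 128.]
 [600. -23. 128.]
 [615. -16. 128.]
 [632. -52. 128.]]
depth 269.77982 [615.57771503 -37.89551298 129.92329542]
```

View pics/w2.png

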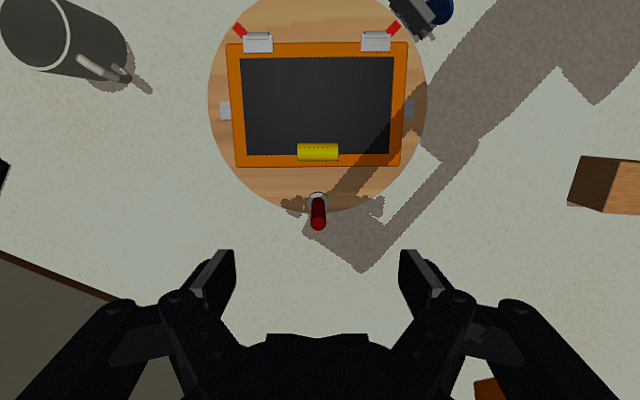

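The wrist view shows the bar at (317,151), the hinge at about (315,43), the post at (318,215) and the lid shut. The turn is about 90°. I'll grip the handle next.

>>> play_rows:
  series:
    - {"gripper": 0, "delta_pos": [-38, -17, 0], "twist": 0.01}
    - {"gripper": 0, "delta_pos": [-38, -17, -40], "twist": 0.01}
    - {"gripper": 0, "delta_pos": [-38, -17, -80], "twist": 0.01}
    - {"gripper": 0, "delta_pos": [-38, -17, -120], "twist": 0.01}
    - {"gripper": 0, "delta_pos": [-38, -17, -156], "twist": 0.01}
    - {"gripper": 0, "delta_pos": [-38, -17, -156], "twist": 0.01}
    - {"gripper": 1, "delta_pos": [-38, -17, -156], "twist": 0.01}
    - {"gripper": 1, "delta_pos": [-38, -17, -156], "twist": 0.01}
    - {"gripper": 1, "delta_pos": [-38, -17, -156], "twist": 0.01}
    - {"gripper": 1, "delta_pos": [-38, -17, -156], "twist": 0.01}
    - {"gripper": 1, "delta_pos": [-38, -17, -156], "twist": 0.01}
  force: 40

```text
t: 10.35
eef_pos: [617.3, -37.6, 105.3]
orientation: [0.001, -0.225, 0.974, -0.0]
ft_force: [-0.9, 0.6, 6.2]
finger_gap: 39.3
grasp_force: 40.6
```

Run:
```python
from h import *
s=r.get_state();print(s["t"],s["eef_pos"],s["ft_force"],s["moment"],s["finger_gap"],s["grasp_force"])
save("wrist","w3")
for t in np.linspace(0,np.pi/2,21)[1:]:
    x=112*np.cos(t)-40.5*np.sin(t)-112;z=112*np.sin(t)+40.5*np.cos(t)-40.5
    print(np.round([x*np.cos(np.deg2rad(25.9)),x*np.sin(np.deg2rad(25.9)),z]))
```

```text
10.35 [617.31958285 -37.56048012 105.33984483] [-0.87123674  0.58876877  6.22253835] [0.37521194 0.20765785 0.01864692] 39.32411182476481 40.60587286949158
[-3. -2.  9.]
[-7. -3. 17.]
[-11.  -5.  25.]
[-16.  -8.  33.]
[-22. -10.  40.]
[-28. -13.  46.]
[-34. -16.  53.]
[-41. -20.  58.]
[-48. -23.  63.]
[-55. -27.  67.]
[-63. -31.  71.]
[-71. -34.  74.]
[-79. -38.  76.]
[-87. -42.  78.]
[-96. -47.  78.]
[-104.  -51.   79.]
[-113.  -55.   78.]
[-121.  -59.   76.]
[-129.  -63.   74.]
[-137.  -67.   72.]
```

View pics/w3.png

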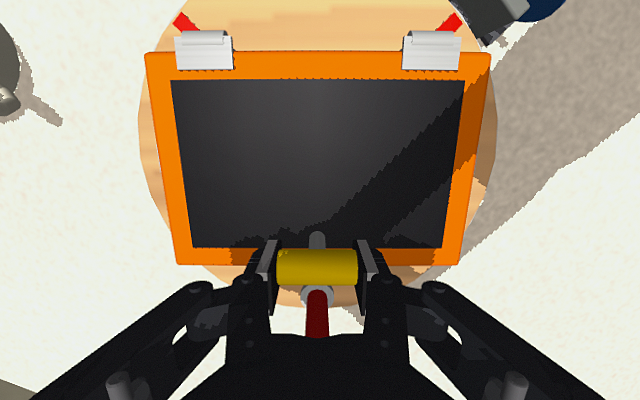

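The bar (318,267) sits squarely between the pads. I'll swing the lid to about 80° along the arc, then check.

>>> play_rows:
  series:
    - {"gripper": 1, "delta_pos": [-3, -2, 9], "twist": 0}
    - {"gripper": 1, "delta_pos": [-7, -3, 17], "twist": 0}
    - {"gripper": 1, "delta_pos": [-11, -5, 25], "twist": 0}
    - {"gripper": 1, "delta_pos": [-16, -8, 33], "twist": 0}
    - {"gripper": 1, "delta_pos": [-22, -10, 40], "twist": 0}
    - {"gripper": 1, "delta_pos": [-28, -13, 46], "twist": 0}
    - {"gripper": 1, "delta_pos": [-34, -16, 53], "twist": 0}
    - {"gripper": 1, "delta_pos": [-41, -20, 58], "twist": 0}
    - {"gripper": 1, "delta_pos": [-48, -23, 63], "twist": 0}
    - {"gripper": 1, "delta_pos": [-55, -27, 67], "twist": 0}
    - {"gripper": 1, "delta_pos": [-63, -31, 71], "twist": 0}
    - {"gripper": 1, "delta_pos": [-71, -34, 74], "twist": 0}
    - {"gripper": 1, "delta_pos": [-79, -38, 76], "twist": 0}
    - {"gripper": 1, "delta_pos": [-87, -42, 78], "twist": 0}
    - {"gripper": 1, "delta_pos": [-96, -47, 78], "twist": 0}
    - {"gripper": 1, "delta_pos": [-104, -51, 79], "twist": 0}
    - {"gripper": 1, "delta_pos": [-113, -55, 78], "twist": 0}
    - {"gripper": 1, "delta_pos": [-121, -59, 76], "twist": 0}
    - {"gripper": 1, "delta_pos": [-121, -59, 76], "twist": 0}

```text
t: 12.78
eef_pos: [494.8, -97.3, 180.2]
orientation: [0.0, -0.225, 0.974, -0.001]
ft_force: [1.4, 1.4, 7.2]
finger_gap: 39.0
grasp_force: 40.9
```

Run:
```python
from h import *
cal=viewer.get_calibration("wrist");s=r.get_state();print(s["t"],s["eef_pos"],s["ft_force"],s["moment"],s["finger_gap"],s["grasp_force"])
p,d=save("wrist","w4")
for n,z in dict(post=98,lid_hinge=81).items():
    for x in pinpoint("wrist",n)[:2]: print(n,np.round(x["xy"]),round(x["conf"],2),np.round(atz("wrist",x["xy"],z,cal)))
```

```text
12.775 [494.76801475 -97.25577969 180.20254752] [1.42912121 1.41896812 7.17900168] [ 0.26233228 -0.47229164  0.03381236] 39.01466240604502 40.9144252538681
lid_hinge [315. 227.] 0.6 [517. -88.  81.]
```

View pics/w4.png

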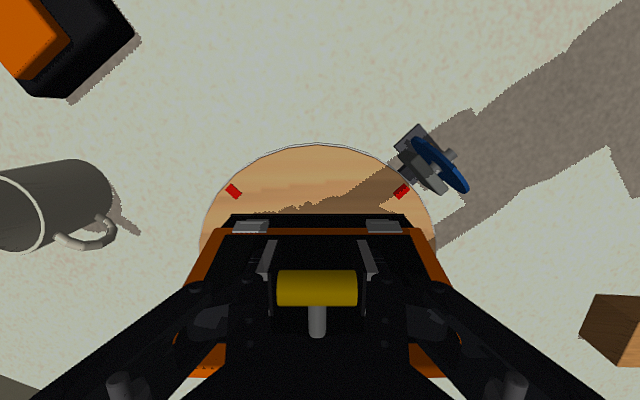

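The lid is near 80°, held by the bar at (318,288), and the forces are small. The rest of the arc comes next.

>>> play_rows:
  series:
    - {"gripper": 1, "delta_pos": [-5, -3, -1], "twist": 0}
    - {"gripper": 1, "delta_pos": [-11, -5, -3], "twist": 0}
    - {"gripper": 1, "delta_pos": [-16, -8, -4], "twist": 0}
    - {"gripper": 1, "delta_pos": [-16, -8, -4], "twist": 0}
    - {"gripper": 1, "delta_pos": [-16, -8, -4], "twist": 0}
    - {"gripper": 1, "delta_pos": [-16, -8, -4], "twist": 0}

```text
t: 13.68
eef_pos: [479.1, -104.8, 175.6]
orientation: [-0.0, -0.225, 0.974, -0.0]
ft_force: [0.4, 0.5, 6.6]
finger_gap: 38.9
grasp_force: 40.7
```

Run:
```python
from h import *
s=r.get_state();print(s["t"],s["eef_pos"],s["ft_force"],s["finger_gap"],s["grasp_force"])
p,d=save("scene","s5");u=np.array([np.cos(np.deg2rad(25.9)),np.sin(np.deg2rad(25.9))])
cv2.imwrite("pics/s5c.png",cv2.resize(p[120:290,200:400,::-1],(800,680))[:600])
c=viewer.get_calibration("scene")
t=trace("scene","lid")
if t:
    m=t[0]["mask"]&(d>0);print(t[0]["conf"],t[0]["xy"],m.sum())
    m=cv2.erode(m.astype(np.uint8),np.ones((3,3)))>0
    P=np.array([atd("scene",[x,y],d[y,x],c) for y,x in np.argwhere(m)])
    P=P[(P[:,2]>95)&(P[:,2]<230)]
    q=np.median(P,0);
    for _ in range(5):
        w=np.linalg.svd(P-P.mean(0),full_matrices=False)[2][2];e=np.abs((P-P.mean(0))@w);P=P[e<max(2.5*np.median(e),1)]
    w*=np.sign(w[:2]@u);print(len(P),P.mean(0),w,"lid angle",np.pi/2+np.arctan2(w[2],w[:2]@u)," yaw",np.degrees(np.arctan2(w[1],w[0])))
```

```text
13.675 [ 479.10021928 -104.7847111   175.57416116] [0.43398183 0.52038544 6.62033516] 38.93551831799921 40.749801993370056
0.84 [290.0, 173.2] 2993
1930 [527.89220384 -80.41808272 156.10045042] [ 0.89632482  0.43642036 -0.07835236] lid angle 1.4923635354197395  yaw 25.96144063005335
```

View pics/s5c.png

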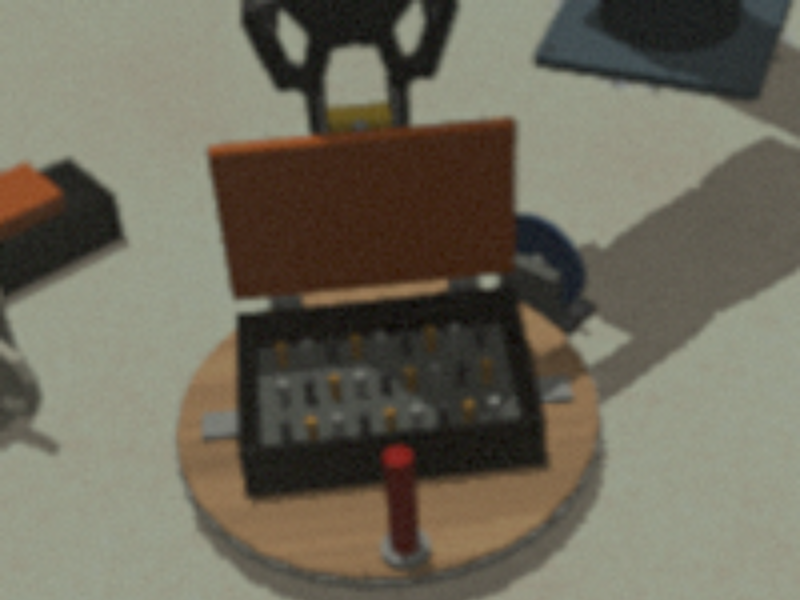

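The lid stands about upright and the gripper still holds the bar. Kinematics give about 1.58 and the depth fit gives 1.49, so I'll take one more look to settle it.

Run:
```python
from h import *
from scipy.stats import theilslopes
u=np.array([np.cos(np.deg2rad(25.9)),np.sin(np.deg2rad(25.9))])
c=viewer.get_calibration("scene")
D=[]
for _ in range(4):
    p,d=viewer.capture("scene");D.append(d)
d=np.median(D,0)
# lid underside corners in crop /4 + offset
quad=np.array([[212,152],[512,126],[512,278],[236,292]])/4+[200,120]
m=np.zeros((400,640),np.uint8);cv2.fillPoly(m,[np.round(quad).astype(int)],1);m=cv2.erode(m,np.ones((7,7)))
P=np.array([atd("scene",[x,y],d[y,x],c) for y,x in np.argwhere((m>0)&(d>0))]);U=P[:,:2]@u
for z in range(90,215,10):
    k=abs(P[:,2]-z)<5
    if k.sum()>10: print(z,k.sum(),round(np.median(U[k]),1))
print(np.polyfit(P[:,2],U,1),theilslopes(U[::5],P[::5,2])[0])
# reprojection test: lid's underside bottom/top edge for candidate angles
K=np.array(c["intrinsics"]);T=np.array(c["world_to_cam"])
ax=np.array([577,-56.5]);n=np.array([-u[1],u[0]])
for th in(1.47,1.52,1.57,1.62):
  for ro in(0,2.):
    L=np.array([np.cos(th),np.sin(th)]);N=np.array([np.sin(th),-np.cos(th)])
    out=[]
    for s in(95,-95):
        a=L*130+N*5; X=np.r_[ax+u*(-65-ro+a[0])+n*s,81+a[1]]   # free edge, inner side
        out.append(cv2.projectPoints(X[None],cv2.Rodrigues(T[:3,:3])[0],T[:3,3],K,np.array([c["k1"],0,0,0],float))[0][0,0])
    print(th,ro,np.round(out,1).tolist(),"crop",np.round((np.array(out)-[200,120])*4).tolist())
```

```text
90 35 434.5
100 143 435.2
110 185 436.0
120 177 437.0
130 188 437.6
140 184 438.5
150 193 439.3
160 201 440.2
170 201 441.0
180 208 441.7
190 208 442.6
200 158 443.5
[1.33386894e-01 4.19469626e+02] 0.08312720403758342
1.47 0 [[328.7, 152.6], [251.0, 159.8]] crop [[515.0, 130.0], [204.0, 159.0]]
1.47 2.0 [[328.6, 152.1], [251.0, 159.3]] crop [[515.0, 129.0], [204.0, 157.0]]
1.52 0 [[328.4, 150.9], [250.9, 158.0]] crop [[513.0, 123.0], [204.0, 152.0]]
1.52 2.0 [[328.2, 150.4], [250.9, 157.5]] crop [[513.0, 122.0], [204.0, 150.0]]
1.57 0 [[328.0, 149.3], [250.9, 156.3]] crop [[512.0, 117.0], [204.0, 145.0]]
1.57 2.0 [[327.9, 148.8], [250.9, 155.8]] crop [[511.0, 115.0], [204.0, 143.0]]
1.62 0 [[327.6, 147.8], [250.9, 154.8]] crop [[510.0, 111.0], [204.0, 139.0]]
1.62 2.0 [[327.5, 147.3], [250.9, 154.3]] crop [[510.0, 109.0], [204.0, 137.0]]
```

The depth profile is cleanly linear (1.49), and the lid edge in the image agrees. I'll nudge the lid about 0.05 rad further and measure again.

>>> play_rows:
  series:
    - {"gripper": 1, "delta_pos": [-2.5, -1.2, -1], "twist": 0}
    - {"gripper": 1, "delta_pos": [-5, -2.4, -2], "twist": 0}
    - {"gripper": 1, "delta_pos": [-5, -2.4, -2], "twist": 0}
    - {"gripper": 1, "delta_pos": [-5, -2.4, -2], "twist": 0}

```text
t: 14.48
eef_pos: [474.3, -107.2, 173.6]
orientation: [-0.0, -0.225, 0.974, -0.0]
ft_force: [0.3, 0.5, 6.4]
finger_gap: 39.2
grasp_force: 40.8
```

Run:
```python
from h import *
from scipy.stats import theilslopes
u=np.array([np.cos(np.deg2rad(25.9)),np.sin(np.deg2rad(25.9))])
for cam in("scene",):
    c=viewer.get_calibration(cam);d=np.median([viewer.capture(cam)[1] for _ in range(3)],0)
    quad=np.array([[212,150],[512,124],[512,278],[236,292]])/4+[200,120]
    def fit(quad):
        m=np.zeros((400,640),np.uint8);cv2.fillPoly(m,[np.round(quad).astype(int)],1);m=cv2.erode(m,np.ones((7,7)))
        return np.array([atd(cam,[x,y],d[y,x],c) for y,x in np.argwhere((m>0)&(d>0))])
    P=fit(quad);print("lid",np.pi/2-theilslopes((P[:,:2]@u)[::5],P[::5,2])[0])
    # check of the depth: flat table in front, and vertical front wall of the case
    W=fit(np.array([[246,425],[545,405],[547,462],[250,492]])/4+[200,120]);print("wall tilt",theilslopes((W[:,:2]@u)[::2],W[::2,2])[0],np.ptp(W[:,2]))
    Q=fit(np.array([[260,290],[330,290],[330,330],[260,330]]));print("table slope",np.polyfit(Q[:,:2]@u,Q[:,2],1))
print(r.get_state()["ft_force"],r.get_state()["joint_vel"].__abs__().max() if hasattr(r.get_state()["joint_vel"],'__abs__') else '')
```

```text
lid 1.5326136625442621
wall tilt 0.014430429217405293 77.38935093828047
table slope [-0.00982246  7.27205079]
[0.40453866 1.08715122 6.1610443 ] 0.0016014031482313369
```

The depth fit now gives about 1.54 after correcting for a camera tilt of about 0.01, well inside the band. The lid is still and gripped, so I'll hand in.

```bash
python3 -c "
from plant import order
print(order.close_job())"
```

```text
the job is handed in; nothing more can be done
None
```

I handed the job in with the turntable turned about a quarter turn to its other detent and the lid held still near its balance point. The camera puts the lid at about 1.54 rad and the arm's own position at about 1.63, both inside 1.46–1.68. The handle is gripped at about 40 N, I never touched the mug, battery or carton, and no verdict was returned.

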